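Gap gauge in, then torque the brake carrier bolt to the first click

ROBOT

A 6-joint arm with a two-finger parallel gripper is mounted at the origin on the work surface. World frame = base frame: x ahead of the robot, y to its left, z up, the work surface at z = 0. Lengths are in m, angles in rad, forces in N, time in s.
With the tool pointing down it reaches from about 0.25 to 0.8 m from the base axis. Payload 8.5 kg.
Tool frame: the origin (TCP) lies at the very end of the fingers, on their centre line; the grasp point (between the pads) lies grasp_offset behind it (grasp_offset is the distance from the TCP to the grasp point, in m); x points along the fingers, y is the direction in which the jaws open and shut, and the axes are right-handed (so a half turn about x gives the same grasp; the last joint's range is limited). The gripper opens to 85 mm and grips with 20 to 120 N. Pads are 22 mm wide; open, the fingers measure 114 mm over their backs; the gripper's body (76 mm by 85 mm) begins 54 mm behind the grasp point. The pads swing forward as they close: fully open they stand 13 mm farther back than shut.
Start: joints at [1.229, 0.238, -0.013, 1.319, 0, 1.571], TCP at [0.176, 0.495, 0.231] pointing down, gripper open.
Joint ranges: [-2.66, 2.66], [-1.03, 1.9], [-1.14, 1.46], [-1.82, 2.27], [-1.45, 1.34], [-3.14, 3.14]. Speed limits (rad/s): [2.22, 2.22, 2.79, 3.14, 3.14, 3.14].

INTERFACE

Orientations are given as a unit quaternion [w, x, y, z].
In Python, from cell import * gives the robot as it stands.
- The arm moves only by the tool step_arm, never from a script. Its argument "steps" is a list of rows, each an object with "offset": the shift along the tool's x, y, z in mm, a list of three; "dr": the turn, a rotation vector about the tool's x, y, z in rad, a list of three. A call has 1 to 20 rows; each row is the pose to reach, as a shift and turn from the pose commanded when the call began, along the tool's axes at that moment; what a row does not reach only later rows make up. A row lasts 1/8 s, in which the tool goes at most 62.5 mm and 10.7 degrees, less where a joint would pass 70% of its speed; a pose out of reach is approached as far as the arm can. A call with a gripper value outside its range is refused whole. "hand" is the opening, from 0 (shut) to 1 (fully open), set as the call begins (left out, the last holds). The fingers move at their own pace and stop on an object; the grip force is fixed at half the most. Time passes only in rows, so rows that repeat a pose let the fingers close. It gives the time, the measured TCP pose, the force and the opening at its end, in the units of the state.
- sense(): the state, without advancing time (a new reading comes with each control period).
- grab_frame(name): name is "scene" or "top"; returns the picture (400x640x3 uint8, red, green, blue); there is no depth.
- camera_params(name): a dict with "intrinsics" (3x3 intrinsics, pixels), "D" ([k1, k2, p1, p2, k3] as OpenCV has them; the pictures are not rectified), "view" (4x4, takes a point from world to camera coordinates). Camera axes: x right, y down, z forward; pixel columns grow to the right and rows downward; lengths in m; the calibration is good to about 2 mm. A picture is of the moment at which its call begins. camera_params takes no time and is no camera call.
- finish_job(): hands the job in, once; it reports no verdict.
The state is a dict: "time_s": time; "joint_positions": joint angles; "qvel": joint speeds; "joint_torque": joint torques, N m; "tcp_pos": TCP position; "orientation": TCP orientation; "force": force on the tool from outside, world axes, zero at the start; "torque": the same for the moment, N m; "grip_width": finger opening in m.
Only numpy, scipy, OpenCV 4.12 (cv2) and the standard library are available. Lean on these libraries where they do the work, as an engineer would, in place of code of your own. Each camera call takes 0.05 s, during which the arm holds its last target.

TASK

Slide the orange-tabbed gauge blade into the gap between the brake disc and the yellow carrier until the red line on the blade is level with the carrier's edge, and leave it there. Then swing the torque wrench clockwise by its handle until it clicks once, and stop at that first click and let go. Leave the other things on the bench alone.

Things in the scene. Friction and masses are not known exactly. Their poses are not given: they have to be found in the camera images.
- fixture: Brake fixture, bolted down: 260 mm steel disc lying flat, yellow carrier whose 17 mm thick bridge spans the disc's near edge, aluminium ledge in front with guide rails (6 mm high, 28 mm apart inside). Carrier top 75 mm above bench; its ears stand 65 to 105 mm either side of the gap's middle, up to 50 mm in front of its mouth. Origin on the bench, 35 mm behind gap_mouth; x away from robot, z up.
- gap_mouth (a point): On the ledge's top, 50 mm above the bench, midway between the rails, right below the bridge edge that faces the robot. x: horizontal, into the gap (away from the robot); y: along that edge; z: up. The gap is 8 mm high, its floor (ledge, then disc) level; the disc's raised centre closes it 65 mm behind the mouth.
- blade: Loose steel gauge blade, 75 x 24 x 5 mm, about 140 g, flat on the ledge between the rails, nose short of the mouth. Origin on its underside, mid red line. x: towards the nose, 30 mm ahead; tail 45 mm behind. Upright orange tab (10 mm thick in x, 24 mm wide, top 40 mm above underside) from 40 to 50 mm behind the origin: push or pinch it. Stays where left.
- blade_line (a point): On the blade's underside below the middle of the red line (3 mm wide) across it; same point as the blade's origin. The depth is right when this is at gap_mouth: the red line then lies just at the bridge's edge.
- bolt_axis (a point): On the vertical axis of the carrier bolt on the robot's left (+y), at the height of the wrench handle's centre line, 100 mm above the bench. The wrench's socket is seated on this bolt and stays on. The bolt turns along with the handle, lightly (3 to 4 N at the grip), for 0.15 to 0.40 rad, not known beforehand; then it is tight.
- wrench_grip (a point): Middle of the wrench's black grip, on the handle's centre line, 190 mm from the bolt axis, 100 mm above the bench, nothing beneath it. y: along the handle, away from the bolt; x: the way it goes when turned clockwise seen from above (roughly away from the robot); z up. A level round bar 28 mm thick, 142 to 242 mm from the axis; push it sideways with shut fingers.
- wrench (a joint): Slip of the handle past its socket (rad, clockwise positive). Near 0 until the bolt is tight; then the push at the grip rises to about 14 N while it yields 0.04 rad, falls away, and from 0.08 rad the handle jumps ahead by itself (the grip about 15 mm) to a notch at 0.157 rad and stays: the click. Pushed on with about 14 N again, it gives a second click from 0.22 rad: too far.
- can: Blue aerosol can standing on the bench beyond the wrench to the robot's left, 62 mm wide, 170 mm high; origin at the centre of its underside. Leave alone.
- pad: Brake pad lying on the bench to the robot's right, 110 x 45 x 16 mm; origin at the centre of its underside. Leave alone.
- socket: Steel socket standing on the bench to the robot's left, 28 mm wide, 35 mm high; origin at the centre of its underside. Leave alone.
- jar: White jar with a red cap on the bench to the robot's right, 70 mm wide, 70 mm high; origin at the centre of its underside. Leave alone.

How it is judged:
By the outcome, as a careful person would: the job done as asked, in the order asked, and still so for the second after the job is handed in, with the robot touching nothing.
It also fails if it takes over 51 s, if anything falls off the work surface, if the arm or the gripper's body presses on something with over 40 N, if the wrist force passes 120 N, or if a joint passes its speed limit or range.

## Working session

There is one attempt and no reset: what is moved stays moved. The work goes in short steps, Python scripts to look and compute and a tool call to move; the robot and the scene stay as the last step left them, time stands still between calls to the robot, and variables do not carry over. Pictures are saved under pics/ and viewed, and the job is handed in when it is done.

Besides the shell and the picture viewer there is one more tool, called after "Emit:" as name(argument=value, ...) on one line, values as JSON. step_arm: Moves the arm, as the interface text tells. Its arguments: {"type":"object","properties":{"steps":{"type":"array"},"hand":{"type":"number"}},"required":["steps"]}

```bash
mkdir -p pics; ls; python3 - <<'E'
from cell import *
import cv2,json
for n in("scene","top"):
    cv2.imwrite(f"pics/{n}0.png",grab_frame(n)[:,:,::-1]); p=camera_params(n); print(n,p)
s=sense();print(s)
E
```

```text
pics
scene {'intrinsics': array([[406.96765647,   0.        , 329.60298301],
       [  0.        , 406.96765647, 193.30764684],
       [  0.        ,   0.        ,   1.        ]]), 'D': array([-0.10579347,  0.        ,  0.        ,  0.        ,  0.        ]), 'view': array([[-4.97622809e-01,  8.67393147e-01,  8.17382120e-04,
         2.45022356e-01],
       [ 6.80488862e-01,  3.90979960e-01, -6.19733475e-01,
        -3.27292005e-01],
       [-5.37872149e-01, -3.07837293e-01, -7.84811921e-01,
         1.56761796e+00],
       [ 0.00000000e+00,  0.00000000e+00,  0.00000000e+00,
         1.00000000e+00]])}
top {'intrinsics': array([[387.59855163,   0.        , 314.94341301],
       [  0.        , 387.59855163, 205.7363747 ],
       [  0.        ,   0.        ,   1.        ]]), 'D': array([-0.00656978,  0.        ,  0.        ,  0.        ,  0.        ]), 'view': array([[ 0.01712752, -0.9997355 ,  0.0153488 ,  0.00184948],
       [-0.9803938 , -0.01980609, -0.19605028,  0.55728833],
       [ 0.19630242, -0.01169001, -0.98047371,  1.10359805],
       [ 0.        ,  0.        ,  0.        ,  1.        ]])}
{'time_s': 0.1, 'joint_positions': array([ 1.22898947e+00,  2.38723360e-01, -1.41477694e-02,  1.31917404e+00,
        7.17278562e-06,  1.57081025e+00]), 'qvel': array([-0.0003609 , -0.00227707,  0.00014744, -0.00067782,  0.00103169,
       -0.00050294]), 'joint_torque': array([ 8.85208974e-04, -5.39721394e+01,  3.46996737e+01,  1.34348532e-02,
        9.09575476e-06,  1.07127892e-05]), 'tcp_pos': array([0.17585502, 0.49429913, 0.23074918]), 'orientation': array([ 0.69672675,  0.11982971,  0.69688193, -0.12069905]), 'force': array([ 0.87490489, -0.75819235,  0.35955667]), 'torque': array([ 0.00772821,  0.00488251, -0.06356333]), 'grip_width': 0.08518729225029174}
```

View pics/scene0.png

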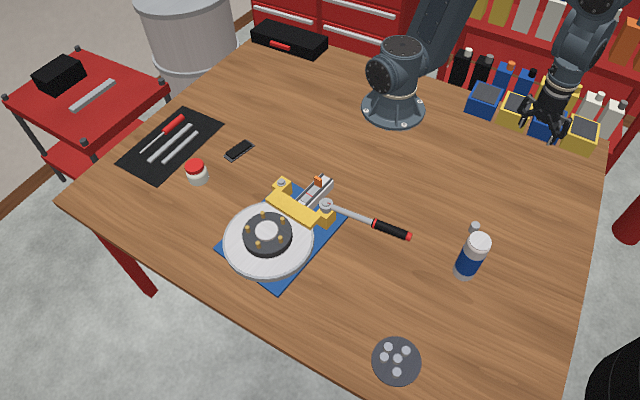

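View pics/top0.png

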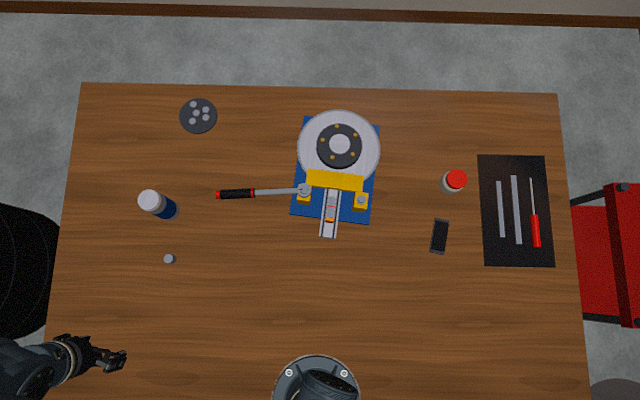

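The top view shows the fixture at about (337,165), the blade and tab near (330,215), and the wrench running from (305,188) to the grip at about (236,194). The can is at about (155,203). I'll zoom in on these.

```bash
python3 - <<'E'
import cv2
a=cv2.imread("pics/top0.png")[150:250,270:390]; cv2.imwrite("pics/t1.png",cv2.resize(a,None,fx=6,fy=6,interpolation=cv2.INTER_CUBIC)[:600])
a=cv2.imread("pics/scene0.png")[165:245,260:360]; cv2.imwrite("pics/s1.png",cv2.resize(a,None,fx=7,fy=7,interpolation=cv2.INTER_CUBIC))
E
```

```text
(no output)
```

View pics/t1.png

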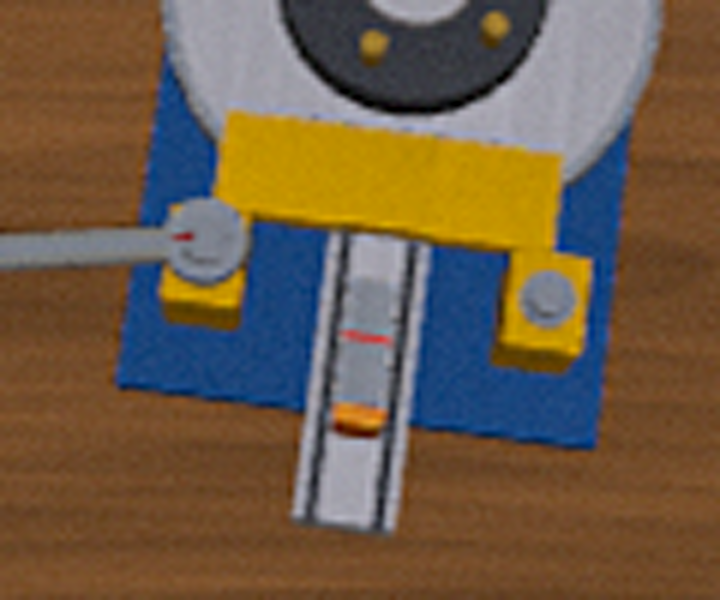

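View pics/s1.png

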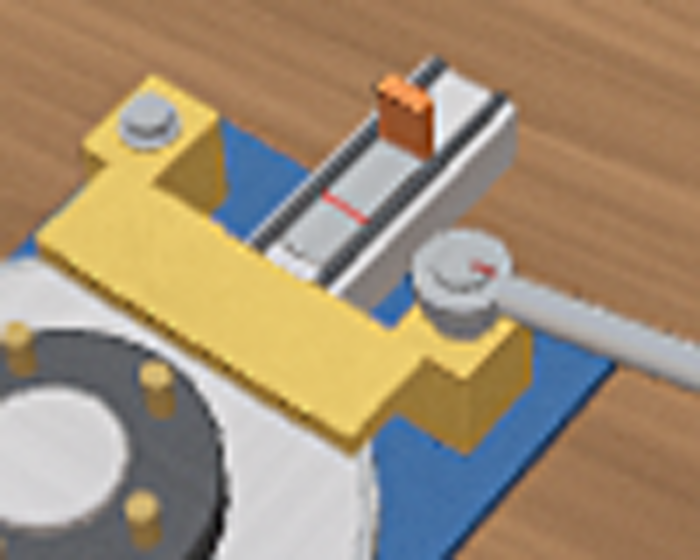

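```bash
cat > h.py <<'E'
import numpy as np,cv2
from cell import *
def cast(n,uv,z):
    p=camera_params(n);V=np.array(p["view"]);R,t=V[:3,:3],V[:3,3]
    c=-R.T@t
    u=cv2.undistortPoints(np.array(uv,float).reshape(-1,1,2),p["intrinsics"],p["D"]).reshape(-1,2)
    d=np.c_[u,np.ones(len(u))]@R
    return c+d*((z-c[2])/d[:,2])[:,None]
def proj(n,P):
    p=camera_params(n);V=np.array(p["view"])
    return cv2.projectPoints(np.array(P,float).reshape(-1,1,3),cv2.Rodrigues(V[:3,:3])[0],V[:3,3],p["intrinsics"],p["D"])[0].reshape(-1,2)
def hsv(img): return cv2.cvtColor(img,cv2.COLOR_RGB2HSV)
def mask(img,lo,hi,roi):
    m=cv2.inRange(hsv(img),lo,hi); r=np.zeros_like(m); x0,y0,x1,y1=roi; r[y0:y1,x0:x1]=m[y0:y1,x0:x1]; return r
def cen(m):
    M=cv2.moments(m,True); return (M['m10']/M['m00'],M['m01']/M['m00'],M['m00'])
E
python3 - <<'E'
from h import *
T=cv2.imread("pics/top0.png")[:,:,::-1].copy();S=cv2.imread("pics/scene0.png")[:,:,::-1].copy()
for n in("scene","top"):
    V=camera_params(n)["view"];print(n,-V[:3,:3].T@V[:3,3])
g=lambda uv,o,f:[(o[0]+u/f-.5+.5/f,o[1]+v/f-.5+.5/f) for u,v in uv]
np.set_printoptions(precision=4,suppress=True)
t=lambda uv:g(uv,(270,150),6); s=lambda uv:g(uv,(260,165),7)
print("red line top",cast("top",t([(343,334),(391,339)]),.055))
print("red scene",cast("scene",s([(323,193),(367,220)]),.055))
print("rails inner top",cast("top",t([(347,240),(318,510),(404,250),(378,515)]),.056))
print("bridge near edge top",cast("top",t([(250,218),(540,250)]),.075))
print("bridge far edge top",cast("top",t([(229,111),(562,156)]),.075))
print("bridge far scene",cast("scene",s([(40,237),(350,440)]),.075))
print("ledge front top",cast("top",t([(293,521),(394,533)]),.05))
print("base near corners",cast("top",t([(118,383),(592,447)]),.005))
print("bolt right top",cast("top",t([(548,297)]),.085),cast("scene",s([(149,118)]),.085))
print("wrench head",cast("top",t([(205,235)]),.112),cast("scene",s([(462,262)]),.112))
print("tab top",cast("top",t([(333,405),(388,410)]),.09),cast("scene",s([(380,80),(405,77),(433,97),(408,97)]),.09))
m=mask(S,(95,120,40),(125,255,255),(440,225,500,290));print("can",cen(m))
# grip: black grip + red ends
for n,I,roi in(("top",T,(205,180,262,206)),("scene",S,(365,210,420,245))):
    m=mask(I,(0,0,0),(180,255,70),roi); print(n,cen(m),cast(n,[cen(m)[:2]],.1))
E
python3 - <<'E'
import cv2
a=cv2.imread("pics/top0.png")[150:230,130:330]; cv2.imwrite("pics/t2.png",cv2.resize(a,None,fx=4,fy=4,interpolation=cv2.INTER_CUBIC))
a=cv2.imread("pics/scene0.png")[180:290,310:500]; cv2.imwrite("pics/s2.png",cv2.resize(a,None,fx=4,fy=4,interpolation=cv2.INTER_CUBIC))
E
```

```text
scene [1.18782532 0.39800517 1.02725117]
top [0.32969137 0.02578776 1.19127702]
red line top [[ 0.5594 -0.0231  0.055 ]
 [ 0.5573 -0.047   0.055 ]]
red scene [[ 0.5539 -0.0488  0.055 ]
 [ 0.5571 -0.0244  0.055 ]]
rails inner top [[ 0.6074 -0.0245  0.056 ]
 [ 0.4708 -0.0117  0.056 ]
 [ 0.6028 -0.0532  0.056 ]
 [ 0.4689 -0.0412  0.056 ]]
bridge near edge top [[ 0.6129  0.0245  0.075 ]
 [ 0.5997 -0.1191  0.075 ]]
bridge far edge top [[ 0.6677  0.036   0.075 ]
 [ 0.648  -0.1304  0.075 ]]
bridge far scene [[ 0.6468 -0.1309  0.075 ]
 [ 0.6687  0.0364  0.075 ]]
ledge front top [[ 0.4659  0.0003  0.05  ]
 [ 0.4609 -0.0495  0.05  ]]
base near corners [[ 0.5413  0.091   0.005 ]
 [ 0.5126 -0.1545  0.005 ]]
bolt right top [[ 0.5738 -0.1216  0.085 ]] [[ 0.5758 -0.1222  0.085 ]]
wrench head [[0.5947 0.0458 0.112 ]] [[0.5933 0.0447 0.112 ]]
tab top [[ 0.5174 -0.0171  0.09  ]
 [ 0.5155 -0.0436  0.09  ]] [[ 0.5112 -0.0444  0.09  ]
 [ 0.5043 -0.0359  0.09  ]
 [ 0.5081 -0.0196  0.09  ]
 [ 0.5135 -0.0289  0.09  ]]
can (466.54780361757105, 264.73385012919897, 387.0)
top (235.72638436482086, 193.32899022801303, 307.0) [[0.58   0.2417 0.1   ]]
scene (389.951768488746, 229.04180064308682, 311.0) [[0.578  0.2385 0.1   ]]
```

View pics/t2.png

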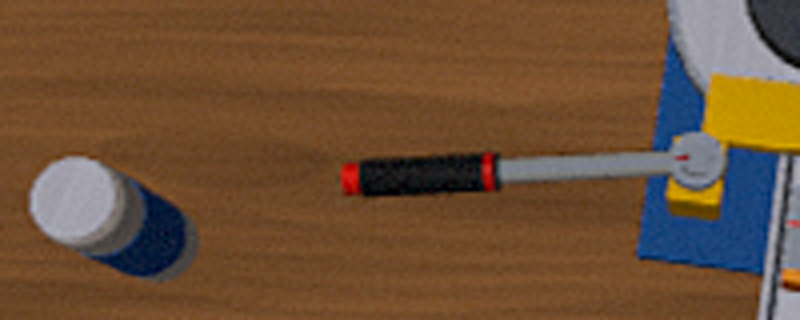

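View pics/s2.png

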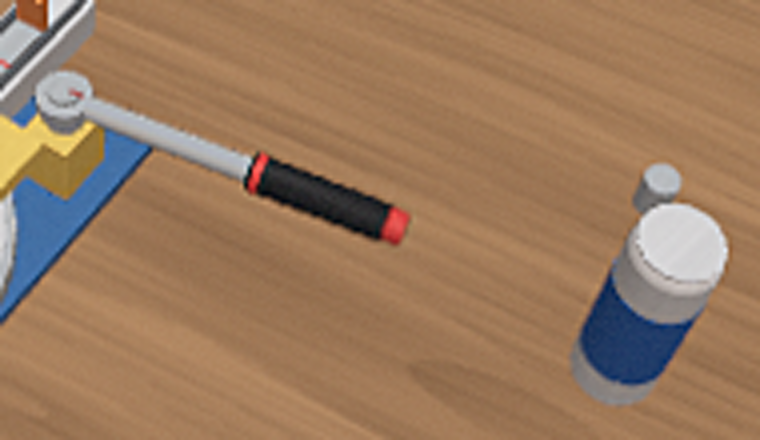

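```bash
cat >> h.py <<'E'
yaw=-.11
ax=np.array([np.cos(yaw),np.sin(yaw),0]);ay=np.array([-np.sin(yaw),np.cos(yaw),0])
def profile(I,n,o,s,z,offs):
    acc=0
    for k in offs:
        P=np.array([o[0],o[1],z])+s[:,None]*ax+k*ay
        P[:,2]=z
        uv=proj(n,P).astype(np.float32)
        acc=acc+cv2.remap(I,uv[None,:,0].copy(),uv[None,:,1].copy(),cv2.INTER_CUBIC)[0].astype(float)
    return acc/len(offs)
E
python3 - <<'E'
from h import *
T=cv2.imread("pics/top0.png")[:,:,::-1].copy()
s=np.arange(-.055,.085,.002)
c=profile(T,"top",(.5584,-.035),s,.055,np.linspace(-.008,.008,9))
for a,b in zip(s,c): print("%.0f"%(a*1e3),b.astype(int),end=' | ')
E
```

```text
-55 [169 171 184] | -53 [160 160 172] | -51 [115  87  83] | -49 [76 19  5] | -47 [93 33  0] | -45 [147  82   9] | -43 [204 129  30] | -41 [220 140  36] | -39 [213 126  25] | -37 [202 122  39] | -35 [167 119  86] | -33 [126 125 137] | -31 [119 133 155] | -29 [126 132 146] | -27 [128 132 143] | -25 [129 132 144] | -23 [128 133 145] | -21 [129 134 145] | -19 [131 135 146] | -17 [130 135 146] | -15 [129 133 145] | -13 [128 132 144] | -11 [127 132 143] | -9 [125 134 146] | -7 [124 136 148] | -5 [130 133 145] | -3 [157 106 113] | -1 [190  69  68] | 1 [173  86  89] | 3 [132 130 141] | 5 [122 141 154] | 7 [126 134 146] | 9 [127 132 143] | 11 [127 133 143] | 13 [127 133 143] | 15 [128 133 144] | 17 [129 133 145] | 19 [128 132 143] | 21 [127 131 143] | 23 [127 132 143] | 25 [127 132 144] | 27 [133 136 148] | 29 [144 145 154] | 31 [160 159 167] | 33 [168 166 176] | 35 [166 164 175] | 37 [165 163 174] | 39 [165 163 174] | 41 [164 163 173] | 43 [164 162 173] | 45 [165 164 175] | 47 [167 167 179] | 49 [164 165 181] | 51 [147 145 159] | 53 [115  96  74] | 55 [112  76   5] | 57 [165 122   0] | 59 [204 157   0] | 61 [199 152   0] | 63 [194 147   0] | 65 [192 146   0] | 67 [191 145   0] | 69 [191 145   0] | 71 [193 146   0] | 73 [193 146   0] | 75 [192 145   0] | 77 [192 145   0] | 79 [191 145   0] | 81 [190 144   0] | 83 [190 145   0] |
```

```bash
cat >> h.py <<'E'
from scipy.spatial.transform import Rotation as Ro
np.set_printoptions(precision=4,suppress=True)
def down(yw): # tool x down, tool y at heading yw
    x=np.array([0,0,-1.]);y=np.array([np.cos(yw),np.sin(yw),0]);return np.c_[x,y,np.cross(x,y)]
def cur(s=None):
    s=s or sense();q=s["orientation"];return s["tcp_pos"],Ro.from_quat([q[1],q[2],q[3],q[0]]).as_matrix()
def rel(p0,R0,p,R):
    return (R0.T@(np.array(p)-p0)*1e3).round(1),Ro.from_matrix(R0.T@R).as_rotvec().round(3)
E
python3 - <<'E'
from h import *
import cell
print([k for k in dir(cell) if k[0]!='_'], getattr(cell,'grasp_offset',None))
p,R=cur();print(R)
yw=np.arctan2(R[1,1],R[0,1]);print("jaw heading",yw,"vs az 1.229")
M=np.array([.6098,-.0407,0])
# start behind tab: rear now at line-50mm; finger front 11mm +25 clearance
L=np.array([.5579,-.035,0]);
q=L+ax*(-.050-.011-.025)
for z in(.2,.062):
  for y2 in (yaw+np.pi/2,yaw-np.pi/2): print(z,q,y2,rel(p,R,[q[0],q[1],z],down(y2)))
E
```

```text
['PlanningError', 'camera_params', 'finish_job', 'grab_frame', 'grasp_offset', 'sense'] 0.0187
[[-0.0004  0.3352  0.9421]
 [-0.0012  0.9421 -0.3352]
 [-1.     -0.0012 -0.    ]]
jaw heading 1.2289755509100742 vs az 1.229
0.2 [ 0.4724 -0.0256  0.    ] 1.4607963267948965 (array([  31.2, -390.3,  453.7]), array([-0.232, -0.   ,  0.001]))
0.2 [ 0.4724 -0.0256  0.    ] -1.6807963267948967 (array([  31.2, -390.3,  453.7]), array([2.91 , 0.002, 0.   ]))
0.062 [ 0.4724 -0.0256  0.    ] 1.4607963267948965 (array([ 169.2, -390.2,  453.7]), array([-0.232, -0.   ,  0.001]))
0.062 [ 0.4724 -0.0256  0.    ] -1.6807963267948967 (array([ 169.2, -390.2,  453.7]), array([2.91 , 0.002, 0.   ]))
```

Emit:
step_arm(hand=0, steps=[{"offset": [3, -33, 38], "dr": [-0.02, 0, 0]}, {"offset": [5, -65, 76], "dr": [-0.04, 0, 0]}, {"offset": [8, -98, 113], "dr": [-0.06, 0, 0]}, {"offset": [10, -130, 151], "dr": [-0.08, 0, 0]}, {"offset": [13, -163, 189], "dr": [-0.1, 0, 0]}, {"offset": [16, -195, 227], "dr": [-0.12, 0, 0]}])

```text
time_s: 0.85
tcp_pos: [0.3249, 0.2333, 0.2151]
orientation: [0.703, 0.078, 0.703, -0.078]
force: [0.1, -0.3, 0.4]
grip_width: 0.0
```

```bash
python3 - <<'E'
from h import *
s=sense();print(s["joint_positions"])
p,R=cur(s)
print(rel(p,R,[.4724,-.0256,.16],down(yaw+np.pi/2)))
E
```

```text
[ 0.6228  0.0306 -0.304   1.2363 -0.0001  0.8437]
(array([  55.2, -220.2,  200.7]), array([-0.111,  0.   ,  0.   ]))
```

Emit:
step_arm(steps=[{"offset": [9, -37, 33], "dr": [-0.02, 0, 0]}, {"offset": [18, -73, 67], "dr": [-0.04, 0, 0]}, {"offset": [28, -110, 100], "dr": [-0.06, 0, 0]}, {"offset": [37, -147, 134], "dr": [-0.08, 0, 0]}, {"offset": [46, -183, 167], "dr": [-0.1, 0, 0]}, {"offset": [55, -220, 201], "dr": [-0.111, 0, 0]}, {"offset": [55, -220, 201], "dr": [-0.111, 0, 0]}, {"offset": [55, -220, 201], "dr": [-0.111, 0, 0]}])

```text
time_s: 1.85
tcp_pos: [0.4716, -0.024, 0.16]
orientation: [0.706, 0.04, 0.706, -0.039]
force: [-0.5, 0.2, -0.2]
grip_width: -0.0002
```

```bash
python3 - <<'E'
from h import *
s=sense();print(s["joint_positions"],s["tcp_pos"],s["time_s"])
p,R=cur(s)
print(rel(p,R,[.4724,-.0256,.063],down(yaw+np.pi/2)))
cv2.imwrite("pics/s3.png",cv2.resize(grab_frame("scene")[140:260,230:390],None,fx=5,fy=5,interpolation=cv2.INTER_CUBIC)[:,:,::-1])
E
```

```text
[-0.051   0.1864 -0.2696  1.1161  0.0001  0.0607] [ 0.4716 -0.024   0.16  ] 1.85
(array([97. , -1.5,  1.1]), array([-0.002, -0.001, -0.   ]))
```

View pics/s3.png

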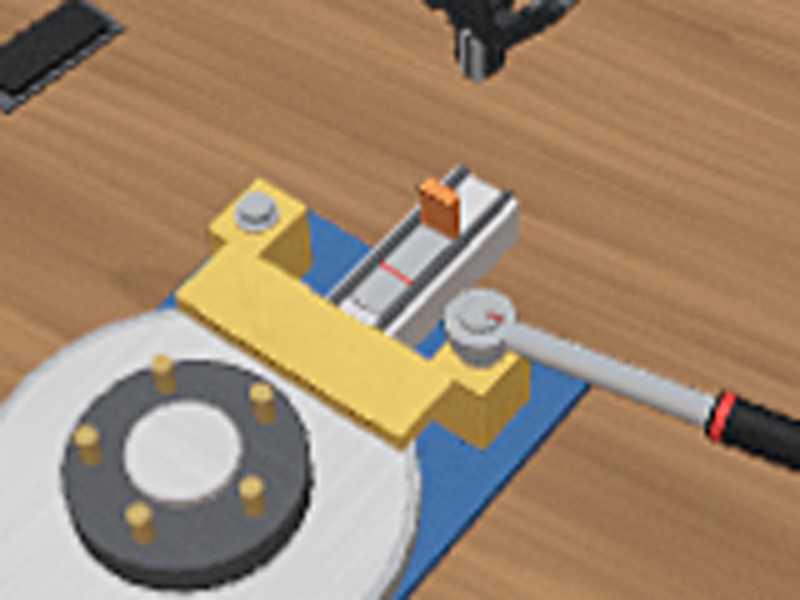

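The shut fingers at (480,60) are above and behind the tab at (440,207). Going down now.

Emit:
step_arm(steps=[{"offset": [25, -1, 0], "dr": [0, 0, 0]}, {"offset": [50, -2, 0], "dr": [0, 0, 0]}, {"offset": [75, -2, 0], "dr": [0, 0, 0]}, {"offset": [90, -2, 0], "dr": [0, 0, 0]}, {"offset": [96, -2, 0], "dr": [0, 0, 0]}, {"offset": [96, -2, 0], "dr": [0, 0, 0]}])

```text
time_s: 2.65
tcp_pos: [0.4718, -0.0254, 0.0646]
orientation: [0.706, 0.039, 0.706, -0.039]
force: [-0.6, -0.0, 0.2]
grip_width: -0.0002
```

```bash
python3 - <<'E'
from h import *
s=sense();p,R=cur(s);print(p,s["force"],R)
print((p-[.6098,-.0407,0])@ax,(p-[.6098,-.0407,0])@ay)
cv2.imwrite("pics/s4.png",cv2.resize(grab_frame("scene")[140:260,230:390],None,fx=5,fy=5,interpolation=cv2.INTER_CUBIC)[:,:,::-1])
E
```

```text
[ 0.4718 -0.0254  0.0646] [-0.617  -0.0317  0.1927] [[-0.      0.1094  0.994 ]
 [-0.      0.994  -0.1094]
 [-1.     -0.     -0.    ]]
-0.13886696181517408 7.220703975072246e-05
```

View pics/s4.png

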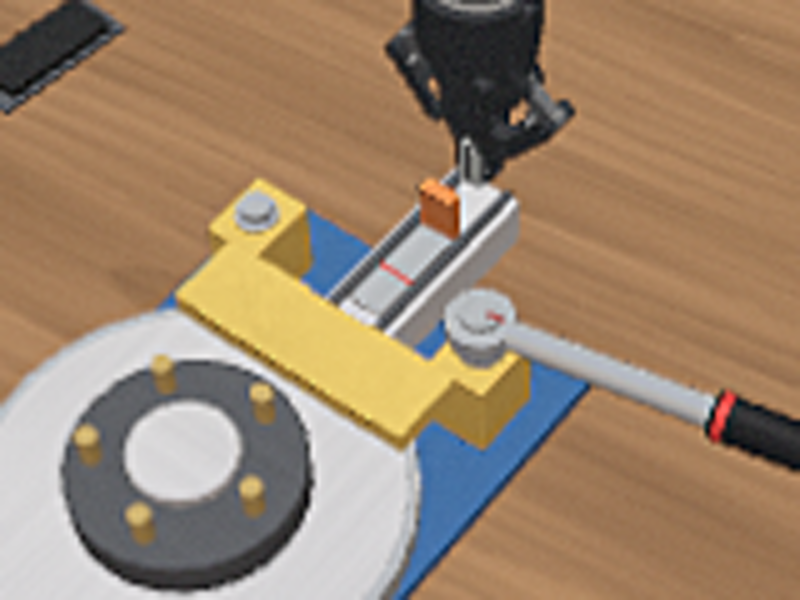

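Emit:
step_arm(steps=[{"offset": [0, 0, 8], "dr": [0, 0, 0]}, {"offset": [0, 0, 16], "dr": [0, 0, 0]}, {"offset": [0, 0, 22], "dr": [0, 0, 0]}, {"offset": [0, 0, 27], "dr": [0, 0, 0]}, {"offset": [0, 0, 32], "dr": [0, 0, 0]}, {"offset": [0, 0, 37], "dr": [0, 0, 0]}, {"offset": [0, 0, 42], "dr": [0, 0, 0]}, {"offset": [0, 0, 47], "dr": [0, 0, 0]}, {"offset": [0, 0, 52], "dr": [0, 0, 0]}, {"offset": [0, 0, 57], "dr": [0, 0, 0]}, {"offset": [0, 0, 61], "dr": [0, 0, 0]}, {"offset": [0, 0, 64], "dr": [0, 0, 0]}, {"offset": [0, 0, 66], "dr": [0, 0, 0]}, {"offset": [0, 0, 67], "dr": [0, 0, 0]}, {"offset": [0, 0, 68], "dr": [0, 0, 0]}, {"offset": [0, 0, 68], "dr": [0, 0, 0]}])

```text
time_s: 4.7
tcp_pos: [0.5396, -0.0336, 0.0643]
orientation: [0.706, 0.039, 0.706, -0.039]
force: [-0.4, 0.8, -0.3]
grip_width: -0.0
```

```bash
python3 - <<'E'
from h import *
s=sense();p,R=cur(s);print(p,s["force"])
print((p-[.6098,-.0407,0])@ax,(p-[.6098,-.0407,0])@ay)
cv2.imwrite("pics/s5.png",cv2.resize(grab_frame("scene")[140:260,230:390],None,fx=5,fy=5,interpolation=cv2.INTER_CUBIC)[:,:,::-1])
I=grab_frame("top");cv2.imwrite("pics/t5.png",cv2.resize(I[150:250,270:390],None,fx=6,fy=6,interpolation=cv2.INTER_CUBIC)[:,:,::-1])
E
```

```text
[ 0.5396 -0.0336  0.0643] [-0.4381  0.7915 -0.3171]
-0.07053552200277903 -0.0006175105991386165
```

View pics/s5.png

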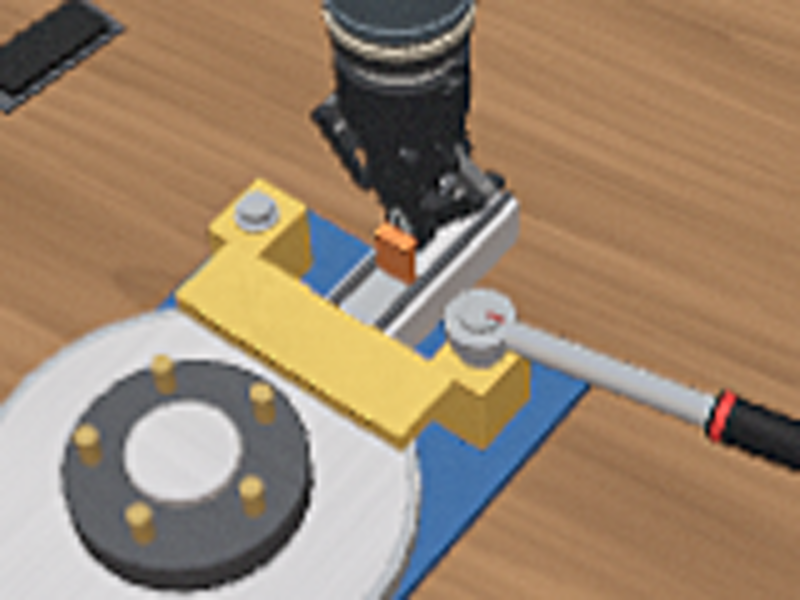

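View pics/t5.png

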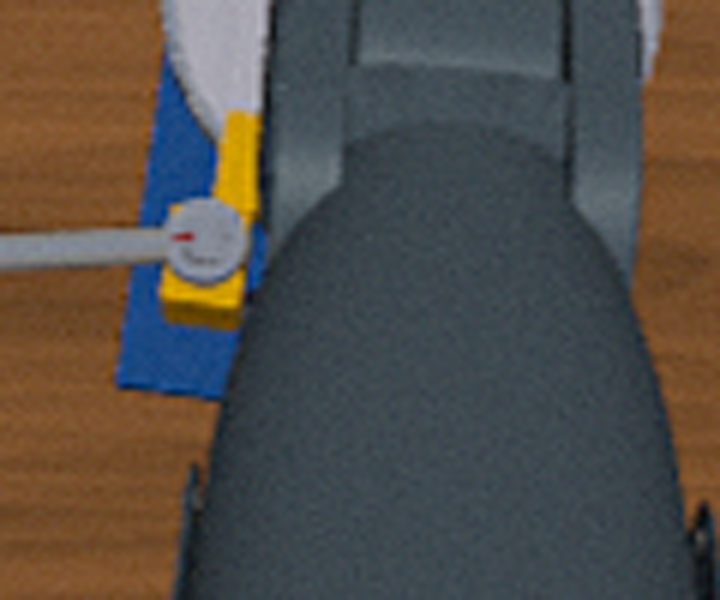

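The tab moved from (440,207) to (397,252) in the scene crop, but the arm hides the blade from the top camera. I'll back off to look.

Emit:
step_arm(steps=[{"offset": [0, 0, -15], "dr": [0, 0, 0]}, {"offset": [-20, 0, -25], "dr": [0, 0, 0]}, {"offset": [-75, 20, -35], "dr": [0, 0, 0]}, {"offset": [-130, 60, -60], "dr": [0, 0, 0]}, {"offset": [-130, 110, -80], "dr": [0, 0, 0]}, {"offset": [-130, 160, -100], "dr": [0, 0, 0]}, {"offset": [-130, 210, -120], "dr": [0, 0, 0]}, {"offset": [-130, 260, -120], "dr": [0, 0, 0]}, {"offset": [-130, 260, -120], "dr": [0, 0, 0]}])

```text
time_s: 5.92
tcp_pos: [0.4481, 0.2407, 0.1941]
orientation: [0.706, 0.038, 0.706, -0.038]
force: [1.2, -0.7, -0.5]
grip_width: -0.0003
```

```bash
python3 - <<'E'
from h import *
s=sense();p,R=cur(s);print(p,s["joint_positions"])
T=grab_frame("top");cv2.imwrite("pics/t6.png",cv2.resize(T[150:250,270:390],None,fx=6,fy=6,interpolation=cv2.INTER_CUBIC)[:,:,::-1])
cv2.imwrite("pics/t6raw.png",T[:,:,::-1])
for st in (np.arange(-.025,.08,.002),):
  c=profile(T,"top",(.5584,-.035),st,.055,np.linspace(-.008,.008,9))
  for a,b in zip(st,c): print("%.0f"%(a*1e3),b.astype(int),end=' | ')
E
```

```text
[0.4481 0.2407 0.1941] [ 0.4927  0.2256 -0.1268  1.218   0.0004  0.5995]
-25 [170 168 179] | -23 [170 169 180] | -21 [169 168 179] | -19 [168 169 178] | -17 [170 169 179] | -15 [171 170 181] | -13 [172 173 185] | -11 [173 176 189] | -9 [154 147 154] | -7 [112  76  65] | -5 [78 21  5] | -3 [83 25  0] | -1 [120  63   7] | 1 [185 115  23] | 3 [230 148  37] | 5 [226 137  29] | 7 [218 124  27] | 9 [193 118  59] | 11 [143 116 113] | 13 [121 131 153] | 15 [128 141 158] | 17 [131 138 150] | 19 [132 138 150] | 21 [133 138 149] | 23 [133 137 149] | 25 [134 139 150] | 27 [133 139 150] | 29 [134 138 149] | 31 [134 138 150] | 33 [133 139 151] | 35 [131 141 154] | 37 [131 143 156] | 39 [138 134 146] | 41 [165  95 100] | 43 [190  69  69] | 45 [172 101 106] | 47 [138 140 154] | 49 [125 145 164] | 51 [117 122 140] | 53 [105  88  64] | 55 [119  82   4] | 57 [172 128   0] | 59 [212 162   0] | 61 [209 158   0] | 63 [203 154   0] | 65 [200 153   0] | 67 [199 151   0] | 69 [200 150   0] | 71 [201 151   0] | 73 [201 153   0] | 75 [200 152   0] | 77 [198 151   0] | 79 [197 150   0] |
```

View pics/t6.png

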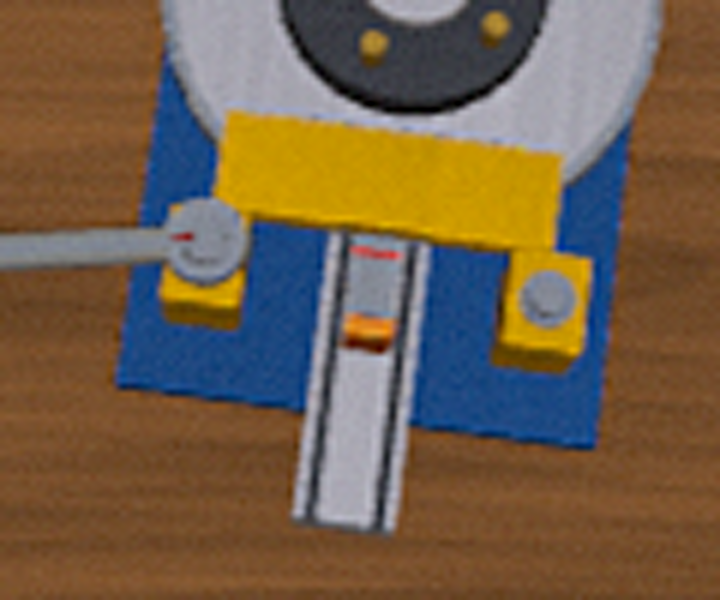

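The red line's centre is at 43.0 mm on the profile and the bridge edge at 51.8 mm, so 8.8 mm remain. I'll return along the same path and push slowly.

Emit:
step_arm(steps=[{"offset": [0, -50, 0], "dr": [0, 0, 0]}, {"offset": [0, -100, 20], "dr": [0, 0, 0]}, {"offset": [0, -150, 40], "dr": [0, 0, 0]}, {"offset": [0, -200, 60], "dr": [0, 0, 0]}, {"offset": [40, -240, 80], "dr": [0, 0, 0]}, {"offset": [80, -260, 90], "dr": [0, 0, 0]}, {"offset": [120, -260, 95], "dr": [0, 0, 0]}, {"offset": [130, -260, 105], "dr": [0, 0, 0]}, {"offset": [130, -260, 113], "dr": [0, 0, 0]}, {"offset": [130, -260, 118], "dr": [0, 0, 0]}, {"offset": [130, -260, 120], "dr": [0, 0, 0]}, {"offset": [130, -260, 122], "dr": [0, 0, 0]}, {"offset": [130, -260, 124], "dr": [0, 0, 0]}, {"offset": [130, -260, 126], "dr": [0, 0, 0]}, {"offset": [130, -260, 127], "dr": [0, 0, 0]}, {"offset": [130, -260, 128], "dr": [0, 0, 0]}, {"offset": [130, -260, 128.4], "dr": [0, 0, 0]}, {"offset": [130, -260, 128.8], "dr": [0, 0, 0]}, {"offset": [130, -260, 128.8], "dr": [0, 0, 0]}, {"offset": [130, -260, 128.8], "dr": [0, 0, 0]}])

```text
time_s: 8.48
tcp_pos: [0.5483, -0.0346, 0.0643]
orientation: [0.706, 0.039, 0.706, -0.039]
force: [-0.9, 0.4, 0.2]
grip_width: -0.0
```

```bash
python3 - <<'E'
from h import *
s=sense();p,R=cur(s);print(p,s["force"])
print((p-[.6098,-.0407,0])@ax,(p-[.6098,-.0407,0])@ay)
E
```

```text
[ 0.5483 -0.0346  0.0643] [-0.9344  0.3576  0.1522]
-0.061752634567717145 -0.0006555515844015159
```

Emit:
step_arm(steps=[{"offset": [0, 0, -15], "dr": [0, 0, 0]}, {"offset": [-20, 0, -25], "dr": [0, 0, 0]}, {"offset": [-75, 20, -35], "dr": [0, 0, 0]}, {"offset": [-130, 60, -60], "dr": [0, 0, 0]}, {"offset": [-130, 110, -80], "dr": [0, 0, 0]}, {"offset": [-130, 160, -100], "dr": [0, 0, 0]}, {"offset": [-130, 210, -120], "dr": [0, 0, 0]}, {"offset": [-130, 260, -120], "dr": [0, 0, 0]}, {"offset": [-130, 260, -120], "dr": [0, 0, 0]}])

```text
time_s: 9.6
tcp_pos: [0.4571, 0.2398, 0.1941]
orientation: [0.706, 0.038, 0.706, -0.038]
force: [-0.6, -1.3, -0.7]
grip_width: 0.0002
```

```bash
python3 - <<'E'
from h import *
T=0
fr=[grab_frame("top").astype(float) for _ in range(3)]
T=np.clip(np.mean(fr,0),0,255).astype(np.uint8)
cv2.imwrite("pics/t7.png",cv2.resize(T[180:230,300:370],None,fx=10,fy=10,interpolation=cv2.INTER_CUBIC)[:,:,::-1]);cv2.imwrite("pics/t7raw.png",T[:,:,::-1])
st=np.arange(-.005,.062,.001)
c=profile(T,"top",(.5584,-.035),st,.055,np.linspace(-.008,.008,9))
for a,b in zip(st,c): print("%.0f"%(a*1e3),b.astype(int),end=' | ')
# shift of tab profile vs t6raw
A=cv2.imread("pics/t6raw.png")[:,:,::-1].copy();B0=cv2.imread("pics/top0.png")[:,:,::-1].copy()
f=np.arange(-.065,.035,.00025);k=np.linspace(-.008,.008,9)
def sc(I,st):c=profile(I,"top",(.5584,-.035),st,.055,k);return c[:,0]-c[:,2]
for nm,I,lo in(("t6",A,0.004),("t0",B0,.048)):
  w=np.arange(-.055-(0),-.03,.00025) if nm=="t0" else np.arange(-.012,.013,.00025)
  r=sc(I,w);best=[(np.sum((sc(T,w+d)-r)**2),d) for d in np.arange(lo,lo+.008,.0002)];print(nm,"shift",min(best))
E
```

```text
-5 [172 172 184] | -4 [173 174 186] | -3 [175 176 190] | -2 [174 177 192] | -1 [168 168 181] | 0 [153 144 150] | 1 [132 110 103] | 2 [108  69  51] | 3 [88 36 13] | 4 [77 18  2] | 5 [77 16  0] | 6 [84 25  0] | 7 [96 40  1] | 8 [117  61   5] | 9 [147  86  13] | 10 [180 113  25] | 11 [209 134  35] | 12 [227 145  37] | 13 [229 142  31] | 14 [224 134  23] | 15 [220 126  21] | 16 [219 123  28] | 17 [213 123  43] | 18 [197 123  67] | 19 [174 123  93] | 20 [148 124 120] | 21 [128 128 143] | 22 [121 133 155] | 23 [124 138 158] | 24 [128 140 156] | 25 [131 140 153] | 26 [132 139 150] | 27 [132 138 149] | 28 [133 138 149] | 29 [133 138 150] | 30 [133 138 150] | 31 [133 138 150] | 32 [134 138 150] | 33 [134 138 150] | 34 [133 138 150] | 35 [133 137 149] | 36 [132 137 149] | 37 [132 137 149] | 38 [132 138 149] | 39 [133 138 150] | 40 [133 138 150] | 41 [133 138 150] | 42 [133 138 150] | 43 [132 139 151] | 44 [131 140 153] | 45 [131 141 154] | 46 [132 142 156] | 47 [135 142 159] | 48 [140 136 155] | 49 [149 120 138] | 50 [159  94 107] | 51 [165  67  68] | 52 [159  51  31] | 53 [140  50  10] | 54 [121  63   1] | 55 [118  85   0] | 56 [137 111   0] | 57 [168 135   0] | 58 [197 154   0] | 59 [212 164   0] | 60 [212 163   0] | 61 [207 158   0] | t6 shift (np.float64(1702.2098765432095), np.float64(0.00899999999999999))
t0 shift (np.float64(27713.197530864207), np.float64(0.053799999999999966))
```

View pics/t7.png

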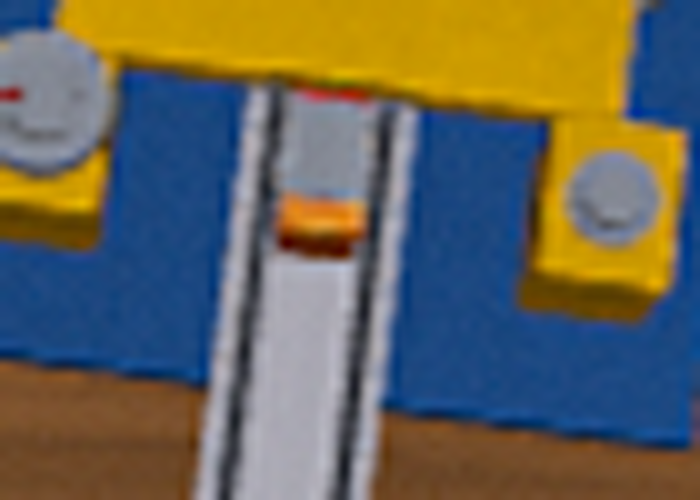

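The blade moved 8.8 mm and its red line is now at the edge (z-plane profile 51.7 against mouth 51.8). In the crop, part of the red shows at (335,93) right at the bridge edge. Wrench next.

```bash
cat >> h.py <<'E'
B=np.array([.594,.0452])
def wp(th,r=.19,gap=.025):
    ph=1.645-th;h=np.array([np.cos(ph),np.sin(ph)]);t=np.array([np.sin(ph),-np.cos(ph)])
    return B+r*h-gap*t
E
python3 - <<'E'
from h import *
s=sense();p,R=cur(s);print(p)
a=np.r_[wp(0,gap=.045),.08];print(a,rel(p,R,a,R))
for th in np.arange(0,.6,.05):
  print("%.2f"%th,wp(th), rel(a,R,np.r_[wp(th),.08],R)[0])
E
```

```text
[0.4571 0.2365 0.1941]
[0.535  0.2313 0.08  ] (array([114.1,   3.6,  78.1]), array([0., 0., 0.]))
0.00 [0.555  0.2328] [-0.   3.7 19.7]
0.05 [0.5644 0.2345] [-0.   6.4 28.8]
0.10 [0.5739 0.2358] [-0.   8.7 38.1]
0.15 [0.5835 0.2365] [-0.  10.5 47.6]
0.20 [0.593  0.2368] [-0.  11.9 57. ]
0.25 [0.6026 0.2366] [-0.  12.7 66.6]
0.30 [0.6122 0.236 ] [-0.  13.1 76.2]
0.35 [0.6217 0.2348] [-0.  13.  85.7]
0.40 [0.6311 0.2332] [-0.  12.5 95.3]
0.45 [0.6405 0.2311] [ -0.1  11.4 104.8]
0.50 [0.6497 0.2286] [ -0.1   9.9 114.3]
0.55 [0.6588 0.2255] [ -0.1   7.9 123.7]
```

Emit:
step_arm(steps=[{"offset": [0, 2, 30], "dr": [0, 0, 0]}, {"offset": [0, 4, 60], "dr": [0, 0, 0]}, {"offset": [20, 4, 78], "dr": [0, 0, 0]}, {"offset": [50, 4, 78], "dr": [0, 0, 0]}, {"offset": [80, 4, 78], "dr": [0, 0, 0]}, {"offset": [105, 4, 78], "dr": [0, 0, 0]}, {"offset": [114, 4, 78], "dr": [0, 0, 0]}, {"offset": [114, 4, 78], "dr": [0, 0, 0]}, {"offset": [114, 4, 78], "dr": [0, 0, 0]}])

```text
time_s: 10.88
tcp_pos: [0.5362, 0.2325, 0.0811]
orientation: [0.706, 0.039, 0.706, -0.039]
force: [1.2, -0.6, -0.6]
grip_width: 0.0001
```

```bash
python3 - <<'E'
from h import *
s=sense();p,R=cur(s);print(p,s["force"],s["time_s"])
cv2.imwrite("pics/s8.png",cv2.resize(grab_frame("scene")[140:260,290:450],None,fx=5,fy=5,interpolation=cv2.INTER_CUBIC)[:,:,::-1])
E
```

```text
[0.5362 0.2325 0.0811] [ 1.1598 -0.6498 -0.6008] 10.875
```

View pics/s8.png

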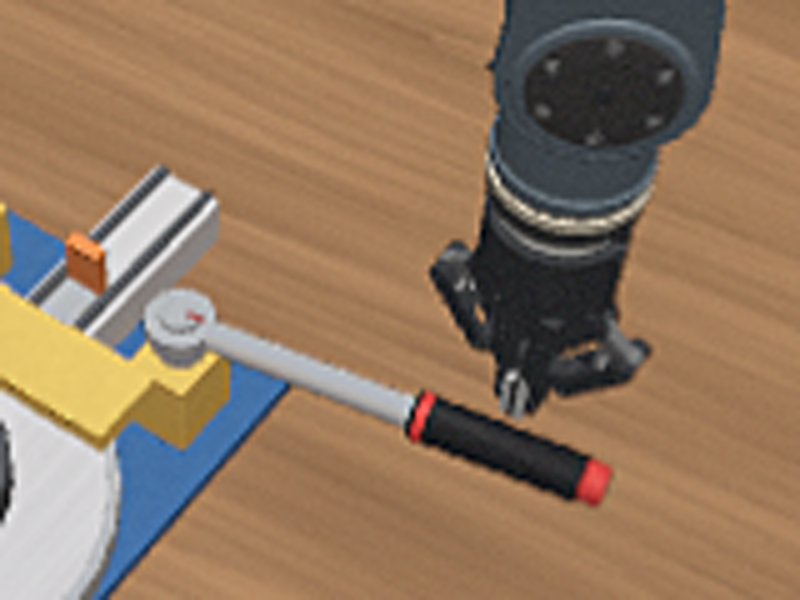

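The fingers at (515,400) are right behind the middle of the black grip. Pushing now, within the part of the turn that is always light.

Emit:
step_arm(steps=[{"offset": [0, 2, 8], "dr": [0, 0, 0]}, {"offset": [0, 3, 14], "dr": [0, 0, 0]}, {"offset": [0, 4, 18], "dr": [0, 0, 0]}, {"offset": [0, 4, 22], "dr": [0, 0, 0]}, {"offset": [0, 5, 26], "dr": [0, 0, 0]}, {"offset": [0, 6, 30], "dr": [0, 0, 0]}, {"offset": [0, 7, 34], "dr": [0, 0, 0]}, {"offset": [0, 8, 38], "dr": [0, 0, 0]}, {"offset": [0, 9, 41], "dr": [0, 0, 0]}])

```text
time_s: 12.05
tcp_pos: [0.5776, 0.2363, 0.0801]
orientation: [0.706, 0.039, 0.706, -0.04]
force: [-2.9, -3.0, 0.2]
grip_width: -0.0001
```

Emit:
step_arm(steps=[{"offset": [0, 0.5, 3], "dr": [0, 0, 0]}, {"offset": [0, 1, 6], "dr": [0, 0, 0]}])

```text
time_s: 12.3
tcp_pos: [0.5836, 0.2368, 0.0802]
orientation: [0.706, 0.039, 0.706, -0.04]
force: [-3.5, -3.0, -0.1]
grip_width: 0.0003
```

Emit:
step_arm(steps=[{"offset": [0, 0.5, 3], "dr": [0, 0, 0]}, {"offset": [0, 1, 6], "dr": [0, 0, 0]}])

```text
time_s: 12.55
tcp_pos: [0.5897, 0.2375, 0.0803]
orientation: [0.706, 0.039, 0.706, -0.039]
force: [-3.5, -3.5, -0.4]
grip_width: 0.0001
```

Emit:
step_arm(steps=[{"offset": [0, 0, 3], "dr": [0, 0, 0]}, {"offset": [0, 0, 6], "dr": [0, 0, 0]}])

```text
time_s: 12.8
tcp_pos: [0.5957, 0.2371, 0.0803]
orientation: [0.706, 0.039, 0.706, -0.039]
force: [-4.4, -0.3, -0.1]
grip_width: 0.0002
```

Emit:
step_arm(steps=[{"offset": [0, 0, 3], "dr": [0, 0, 0]}, {"offset": [0, 0, 6], "dr": [0, 0, 0]}])

```text
time_s: 13.05
tcp_pos: [0.6018, 0.2365, 0.0804]
orientation: [0.706, 0.039, 0.706, -0.039]
force: [-3.4, 1.4, -0.4]
grip_width: -0.0002
```

Emit:
step_arm(steps=[{"offset": [0, 0, 3], "dr": [0, 0, 0]}, {"offset": [0, 0, 6], "dr": [0, 0, 0]}])

```text
time_s: 13.3
tcp_pos: [0.6077, 0.2358, 0.0803]
orientation: [0.706, 0.039, 0.706, -0.039]
force: [-3.1, 1.7, 0.3]
grip_width: -0.0
```

Emit:
step_arm(steps=[{"offset": [0, 0, 3], "dr": [0, 0, 0]}, {"offset": [0, 0, 6], "dr": [0, 0, 0]}])

```text
time_s: 13.55
tcp_pos: [0.613, 0.2351, 0.0801]
orientation: [0.706, 0.039, 0.706, -0.039]
force: [-7.3, 1.9, 0.4]
grip_width: 0.0001
```

The bolt has become tight at about x = 0.611. I'll take smaller steps.

Emit:
step_arm(steps=[{"offset": [0, 0, 1.5], "dr": [0, 0, 0]}, {"offset": [0, 0, 3], "dr": [0, 0, 0]}])

```text
time_s: 13.8
tcp_pos: [0.6152, 0.2347, 0.0798]
orientation: [0.705, 0.039, 0.707, -0.039]
force: [-8.8, 2.3, 0.2]
grip_width: 0.0004
```

Emit:
step_arm(steps=[{"offset": [0, 0, 1.5], "dr": [0, 0, 0]}, {"offset": [0, 0, 3], "dr": [0, 0, 0]}])

```text
time_s: 14.05
tcp_pos: [0.6175, 0.2343, 0.0796]
orientation: [0.705, 0.039, 0.707, -0.039]
force: [-11.3, 1.8, 1.2]
grip_width: 0.0
```

Emit:
step_arm(steps=[{"offset": [0, 0, 1.5], "dr": [0, 0, 0]}, {"offset": [0, 0, 3], "dr": [0, 0, 0]}])

```text
time_s: 14.3
tcp_pos: [0.6199, 0.2339, 0.0794]
orientation: [0.704, 0.039, 0.708, -0.039]
force: [-12.7, 2.9, 0.7]
grip_width: -0.0003
```

Emit:
step_arm(steps=[{"offset": [0, 0, 1.5], "dr": [0, 0, 0]}, {"offset": [0, 0, 3], "dr": [0, 0, 0]}])

```text
time_s: 14.55
tcp_pos: [0.6223, 0.2334, 0.0792]
orientation: [0.704, 0.039, 0.708, -0.039]
force: [-14.2, 1.2, 0.7]
grip_width: -0.0001
```

Emit:
step_arm(steps=[{"offset": [0, 0, 1], "dr": [0, 0, 0]}, {"offset": [0, 0, 2], "dr": [0, 0, 0]}])

```text
time_s: 14.8
tcp_pos: [0.6242, 0.2331, 0.0791]
orientation: [0.704, 0.039, 0.708, -0.039]
force: [-14.3, 1.2, 1.0]
grip_width: 0.0003
```

Emit:
step_arm(steps=[{"offset": [0, 0, 1], "dr": [0, 0, 0]}, {"offset": [0, 0, 2], "dr": [0, 0, 0]}])

```text
time_s: 15.05
tcp_pos: [0.6269, 0.2326, 0.0793]
orientation: [0.704, 0.038, 0.708, -0.04]
force: [-10.5, -0.3, 0.2]
grip_width: 0.0001
```

Emit:
step_arm(steps=[{"offset": [0, 0, 1], "dr": [0, 0, 0]}, {"offset": [0, 0, 1], "dr": [0, 0, 0]}])

```text
time_s: 15.3
tcp_pos: [0.6312, 0.2328, 0.0804]
orientation: [0.707, 0.039, 0.706, -0.039]
force: [-0.2, -0.9, -0.3]
grip_width: -0.0004
```

The force fell from 10 N to 0, so it looks like the click. I'll let go, backing straight off first, and check the handle's angle.

Emit:
step_arm(steps=[{"offset": [0, 0, -10], "dr": [0, 0, 0]}, {"offset": [0, 0, -30], "dr": [0, 0, 0]}, {"offset": [-20, 0, -60], "dr": [0, 0, 0]}, {"offset": [-60, 0, -100], "dr": [0, 0, 0]}, {"offset": [-110, 0, -150], "dr": [0, 0, 0]}, {"offset": [-120, 30, -200], "dr": [0, 0, 0]}, {"offset": [-120, 60, -240], "dr": [0, 0, 0]}, {"offset": [-120, 60, -240], "dr": [0, 0, 0]}])

```text
time_s: 16.3
tcp_pos: [0.3962, 0.3212, 0.2013]
orientation: [0.707, 0.038, 0.706, -0.037]
force: [0.7, 0.0, -0.3]
grip_width: -0.0002
```

```bash
python3 - <<'E'
from h import *
s=sense();print(s["tcp_pos"],s["force"],s["time_s"])
T=grab_frame("top");S=grab_frame("scene")
cv2.imwrite("pics/t9raw.png",T[:,:,::-1])
cv2.imwrite("pics/t9.png",cv2.resize(T[130:240,200:390],None,fx=4,fy=4,interpolation=cv2.INTER_CUBIC)[:,:,::-1])
cv2.imwrite("pics/s9.png",cv2.resize(S[140:290,230:500],None,fx=2.9,fy=2.9,interpolation=cv2.INTER_CUBIC)[:,:,::-1])
for n,I,roi in(("top",T,(200,150,270,206)),("scene",S,(345,210,420,265))):
    m=mask(I,(0,0,0),(180,255,70),roi); c=cen(m);g=cast(n,[c[:2]],.1)[0];print(n,c,g, "phi",np.arctan2(g[1]-B[1],g[0]-B[0]))
st=np.arange(.044,.062,.001)
c=profile(T,"top",(.5584,-.035),st,.055,np.linspace(-.008,.008,9))
for a,b in zip(st,c): print("%.0f"%(a*1e3),b.astype(int),end=' | ')
E
```

```text
[0.3962 0.3212 0.2013] [ 0.6783  0.0163 -0.314 ] 16.3
top (241.52249134948096, 164.83391003460207, 289.0) [0.6659 0.2296 0.1   ] phi 1.1993282850202505
scene (371.69620253164555, 250.95569620253164, 316.0) [0.6643 0.2256 0.1   ] phi 1.1993396621872678
44 [132 141 154] | 45 [132 142 156] | 46 [134 143 158] | 47 [136 143 160] | 48 [141 138 155] | 49 [150 121 138] | 50 [160  94 107] | 51 [166  66  67] | 52 [159  50  31] | 53 [139  49   9] | 54 [120  63   1] | 55 [118  87   0] | 56 [137 113   0] | 57 [169 137   0] | 58 [198 156   0] | 59 [212 165   0] | 60 [213 163   0] | 61 [208 158   0] |
```

View pics/t9.png

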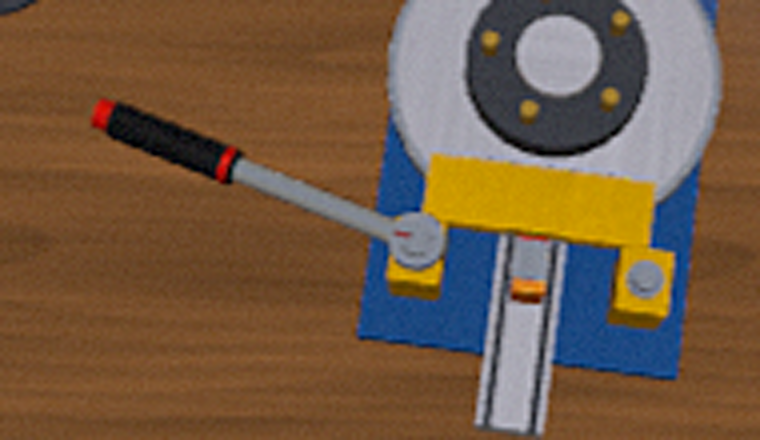

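View pics/s9.png

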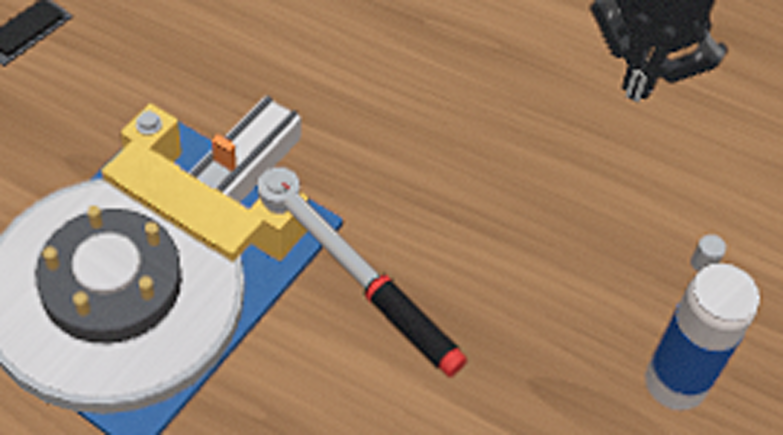

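The handle turned 0.447 rad. The bolt went tight at about 0.29 rad, so the slip is about 0.157 rad, which is exactly the first notch. The blade's profile hasn't changed, so I'm handing in.

```bash
python3 - <<'E'
from cell import *
print(finish_job())
E
```

```text
the job is handed in; nothing more can be done
None
```

I did both parts in the order asked and handed the job in at about 16 s of the 51 s allowed. The arm was clear of everything by then.

- **Blade:** I pushed it by its tab in two stages. In the last top view the red line's centre is 51.6–51.8 mm along the measuring line and the bridge edge is at 51.8 mm. That makes it level to within about 0.5 mm, which is as close as the camera can tell. It did not move while I worked on the wrench.
- **Wrench:** The push stayed at 3–5 N until the bolt became tight at about 0.29 rad. It then rose to about 14 N and dropped to 0, so I stopped and backed off. Both cameras show the handle turned 0.447 rad in total, so it slipped about 0.157 rad past its socket, which is the first click only.
- **Other things:** The can and socket still stand in the last views and the arm never went near the pad or jar, but I did not measure any of their positions.
- **Disagreements:** The two cameras differed by 2–4 mm in absolute position, about what the calibration allows. I therefore set the blade's depth from the top view alone. One check of the blade's total travel read 53.8 mm against the 52.5 mm measured at the red line. Most of that should be perspective on the taller tab.

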